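Set out the tower of trinket boxes on the stall's display plinths

TASK

Open the stall: take the tower of four painted trinket boxes apart, working from the top down, and set each box upright and gently in the middle of the display plinth of its own colour. Do not tip or drop any box, and leave the carved giraffe and the white jar standing where they are.

Things in the scene. Friction and masses are not known exactly. Their poses are not given: they have to be found in the camera images.
- green_box_mid (a point): Centre (half-way up) of the green round trinket box, a closed upright cylinder 28 mm across and 46 mm tall with two thin pale bands, one solid piece; at the start it is the top one, in a tower of four boxes that narrows upwards, each box resting loose on the wider one below. z is its axis, upward. Weighs under 0.4 kg.
- red_box_mid (a point): Centre (half-way up) of the red round trinket box, a closed upright cylinder 42 mm across and 46 mm tall with two thin pale bands, one solid piece; at the start it is second from the top, in a tower of four boxes that narrows upwards, each box resting loose on the wider one below. z is its axis, upward. Weighs under 0.4 kg.
- yellow_box_mid (a point): Centre (half-way up) of the yellow round trinket box, a closed upright cylinder 56 mm across and 46 mm tall with two thin pale bands, one solid piece; at the start it is third from the top, in a tower of four boxes that narrows upwards, each box resting loose on the wider one below. z is its axis, upward. Weighs under 0.4 kg.
- blue_box_mid (a point): Centre (half-way up) of the blue round trinket box, a closed upright cylinder 70 mm across and 46 mm tall with two thin pale bands, one solid piece; at the start it is the bottom one, standing on a round cork mat 8 mm thick, in a tower of four boxes that narrows upwards, each box resting loose on the wider one below. z is its axis, upward. Weighs under 0.4 kg.
- green_plinth_top (a point): Centre of the top face of the green display plinth, a fixed dark wooden slab 100 x 100 mm, 14 mm high, with a flush green disc 88 mm across on top. x and y along its sides, z up.
- red_plinth_top (a point): Centre of the top face of the red display plinth, a fixed dark wooden slab 100 x 100 mm, 14 mm high, with a flush red disc 88 mm across on top. x and y along its sides, z up.
- yellow_plinth_top (a point): Centre of the top face of the yellow display plinth, a fixed dark wooden slab 100 x 100 mm, 14 mm high, with a flush yellow disc 88 mm across on top. x and y along its sides, z up.
- blue_plinth_top (a point): Centre of the top face of the blue display plinth, a fixed dark wooden slab 100 x 100 mm, 14 mm high, with a flush blue disc 88 mm across on top. x and y along its sides, z up.
- giraffe: Carved pale wooden giraffe on a round dark base 64 mm across, about 140 mm tall, loose, bystander; origin at the centre of the underside.
- jar_mid (a point): Centre (half-way up) of a white ceramic jar with a black lid, 60 mm across and 75 mm tall, loose, bystander.
Mind the look-alikes: they are no part of the job. Of the things that look like the part that bears yellow_box_mid, the smallest one is meant. There is more than one size of the part that bears red_box_mid; the job needs the larger.

How it is judged:
On the way, in this order (a step that is already met when the one before it is completed fails the run):
1. the green box stands released on the green plinth (horizontal distance between green_box_mid and green_plinth_top below 0.012 m and z of green_box_mid in the frame of green_plinth_top between 0.018 and 0.028 m and angle between green_box_mid's own z axis and vertical below 0.1 rad and linear speed of green_box below 0.03 m/s and contact force between the fingers and green_box below 0.2 N), for 0.2 s.
2. the red box stands released on the red plinth (horizontal distance between red_box_mid and red_plinth_top below 0.012 m and z of red_box_mid in the frame of red_plinth_top between 0.018 and 0.028 m and angle between red_box_mid's own z axis and vertical below 0.1 rad and linear speed of red_box below 0.03 m/s and contact force between the fingers and red_box below 0.2 N), for 0.2 s.
3. the yellow box stands released on the yellow plinth (horizontal distance between yellow_box_mid and yellow_plinth_top below 0.012 m and z of yellow_box_mid in the frame of yellow_plinth_top between 0.018 and 0.028 m and angle between yellow_box_mid's own z axis and vertical below 0.1 rad and linear speed of yellow_box below 0.03 m/s and contact force between the fingers and yellow_box below 0.2 N), for 0.2 s.
4. the blue box stands released on the blue plinth (horizontal distance between blue_box_mid and blue_plinth_top below 0.012 m and z of blue_box_mid in the frame of blue_plinth_top between 0.018 and 0.028 m and angle between blue_box_mid's own z axis and vertical below 0.1 rad and linear speed of blue_box below 0.03 m/s and contact force between the fingers and blue_box below 0.2 N), for 0.2 s.
At the end, for the whole second after the job is handed in: Each box stands upright (within 0.1 rad), released and at rest on the plinth of its own colour, its axis within 12 mm of the plinth's centre and its underside on the plinth (within 5 mm) (all of step 1 and all of step 2 and all of step 3 and all of step 4); the robot touches nothing.
It fails at once if a box tips over (more than 0.5 rad) (angle between any of green_box_mid, red_box_mid, yellow_box_mid, blue_box_mid's own z axis and vertical above 0.5 rad).
It fails at once if a box is dropped (moves faster than 0.6 m/s while not held, a fall of about 2 cm) ((contact force between the fingers and green_box below 0.05 N and linear speed of green_box above 0.6 m/s) or (contact force between the fingers and red_box below 0.05 N and linear speed of red_box above 0.6 m/s) or (contact force between the fingers and yellow_box below 0.05 N and linear speed of yellow_box above 0.6 m/s) or (contact force between the fingers and blue_box below 0.05 N and linear speed of blue_box above 0.6 m/s)).
It fails at once if the giraffe or the jar is pushed more than 30 mm or tipped (distance of any of giraffe, jar_mid from where it was at the start of the episode above 0.03 m or angle between any of giraffe, jar_mid's own z axis and vertical above 0.3 rad).
It also fails if it takes over 112 s, if anything falls off the work surface, if the arm or the gripper's body presses on something with over 40 N, if the wrist force passes 120 N, or if a joint passes its speed limit or range.

ROBOT

A 6-joint arm with a two-finger parallel gripper is mounted at the origin on the work surface. World frame = base frame: x ahead of the robot, y to its left, z up, the work surface at z = 0. Lengths are in m, angles in rad, forces in N, time in s.
With the tool pointing down it reaches from about 0.325 to 0.85 m from the base axis. Payload 15.5 kg.
Tool frame: the origin (TCP) lies at the very end of the fingers, on their centre line; the grasp point (between the pads) lies 19 mm behind it; z points along the fingers, y is the direction in which the jaws open and shut (so a half turn about z gives the same grasp; the last joint's range is limited). The gripper opens to 91 mm and grips with 3 to 60 N. Pads are 32 mm wide; open, the fingers measure 118 mm over their backs; the gripper's body (76 mm by 178 mm) begins 60 mm behind the grasp point.
Start: joints at [-1.236, 0.494, 1.345, -0, 1.302, -0.096], TCP at [0.26, -0.568, 0.214] pointing down, gripper open.
Joint ranges: [-2.91, 2.91], [-0.82, 2.16], [0.22, 2.67], [-1.22, 4.37], [0.12, 2.79], [-3.08, 3.08]. Speed limits (rad/s): [1.89, 1.89, 2.57, 3.01, 3.01, 3.01].

INTERFACE

Orientations are given as a unit quaternion [w, x, y, z].
In Python, from bench import * gives the robot as it stands.
- The arm moves only by the tool jog_arm, never from a script. Its argument "plan" is a list that holds one entry, the list of rows, each a list of 6 numbers: the shift along the tool's x, y, z in mm, then the turn, a rotation vector about the tool's x, y, z in rad. In form: [[[x, y, z, wx, wy, wz], ...]]. A call has 1 to 10 rows; each row shifts and turns the pose as measured when the row begins, along the tool's axes as they then stand; what a row does not reach is not made up. A row lasts 1/10 s, in which the tool goes at most 50 mm and 8.59 degrees, less where a joint would pass 70% of its speed; a pose out of reach is approached as far as the arm can. A call with a gripper value outside its range is refused whole. "gripper" is the closure, from 0 (fully open) to 1 (shut), set as the call begins (left out, the last holds). The fingers move at their own pace and stop on an object; "squeeze" is the grip in N (left out, the last holds). Time passes only in rows, so rows that do not move let the fingers close. It gives the time, the measured TCP pose, the force and the opening at its end, in the units of the state.
- read_state(): the state, without advancing time (a new reading comes with each control period).
- snapshot(name): name is "scene" or "top"; returns a dict with "frame" (400x640x3 uint8, red, green, blue), "fx", "fy", "cx", "cy" (pixels), "k1" (the pictures are not rectified: a ray, as slopes to the right and down, at radius r is drawn at 1 + k1 r^2 times it, then the intrinsics apply), "rvec" (rotation vector, rad) and "tvec" (3), from world to camera coordinates, as OpenCV has them. Camera axes: x right, y down, z forward; pixel columns grow to the right and rows downward; lengths in m; the calibration is good to about 2 mm. A picture is of the moment at which its call begins. There is no depth.
- finish_job(): hands the job in, once; it reports no verdict.
The state is a dict: "time_s": time; "joints": joint angles; "qd": joint speeds; "effort": joint torques, N m; "eef_pos": TCP position; "orientation": TCP orientation; "force": force on the tool from outside, world axes, zero at the start; "ft_torque": the same for the moment, N m; "gripper_width": finger opening in m.
Only numpy, scipy, OpenCV 4.12 (cv2) and the standard library are available. Lean on these libraries where they do the work, as an engineer would, in place of code of your own. Each camera call takes 0.05 s, during which the arm holds its last target. There are 200 camera calls.

## Working session

There is one attempt and no reset: what is moved stays moved. The work goes in short steps, Python scripts to look and compute and a tool call to move; the robot and the scene stay as the last step left them, time stands still between calls to the robot, and variables do not carry over. Pictures are saved under pics/ and viewed, about 12 in all and at most 16, crops included, and the job is handed in when it is done.

Besides the shell and the picture viewer there is one more tool, called after "Request:" by a JSON object that holds its "method" and its "body". jog_arm: Moves the arm, as the interface text tells. Its arguments: {"type":"object","properties":{"plan":{"type":"array"},"gripper":{"type":"number"},"squeeze":{"type":"number"}},"required":["plan"]}

```bash
mkdir -p pics
cat > h.py <<'E'
from bench import *
import numpy as np, cv2
def snap(n,f=None):
    s=snapshot(n)
    if f: cv2.imwrite('pics/'+f,s['frame'][:,:,::-1])
    return s
def ray(s,u,v):
    x,y=(u-s['cx'])/s['fx'],(v-s['cy'])/s['fy']
    a,b=x,y
    for _ in range(20):
        k=1+s['k1']*(a*a+b*b); a,b=x/k,y/k
    R=cv2.Rodrigues(np.array(s['rvec'],float))[0]; t=np.array(s['tvec'],float).ravel()
    return -R.T@t, R.T@np.array([a,b,1.])
def onz(s,u,v,z):
    o,d=ray(s,u,v); return o+d*(z-o[2])/d[2]
def proj(s,p):
    R=cv2.Rodrigues(np.array(s['rvec'],float))[0]; c=R@np.array(p,float)+np.array(s['tvec'],float).ravel()
    a,b=c[:2]/c[2]; k=1+s['k1']*(a*a+b*b)
    return np.array([s['fx']*a*k+s['cx'],s['fy']*b*k+s['cy']])
E
python3 - <<'E'
from h import *
for n in('scene','top'):
    s=snap(n,n+'0.png'); print(n,ray(s,320,200),s['fx'],s['k1'])
print(read_state())
E
```

```text
scene (array([ 1.10815477, -0.36288058,  1.04201569]), array([-0.5584824 ,  0.32264862, -0.76423654])) 519.7840522374399 -0.017405697152090924
top (array([ 0.20287583, -0.00227132,  1.58531166]), array([ 0.1671127 , -0.01226991, -0.98614079])) 493.7900794071963 -0.13250221263707987
{'time_s': 0.1, 'joints': array([-1.23649718e+00,  4.94127494e-01,  1.34603525e+00, -2.70774093e-07,
        1.30248198e+00, -9.54952845e-02]), 'qd': array([ 2.30525061e-04, -2.45153093e-03, -2.62999497e-03,  1.41616431e-03,
       -9.13111839e-04, -5.51559953e-05]), 'effort': array([ 3.31675816e-03, -8.80237699e+01, -3.82542837e+01,  7.11816293e-02,
        4.84371395e-02, -8.50198307e-05]), 'eef_pos': array([ 0.26032815, -0.56785284,  0.21340537]), 'orientation': array([-5.22277421e-04,  9.76998175e-01,  2.13247015e-01, -6.27904485e-05]), 'force': array([ 0.52998643, -0.01011667, -0.30765671]), 'ft_torque': array([-0.01338302, -0.01586804,  0.03960851]), 'gripper_width': 0.09111085907749258}
```

View pics/scene0.png

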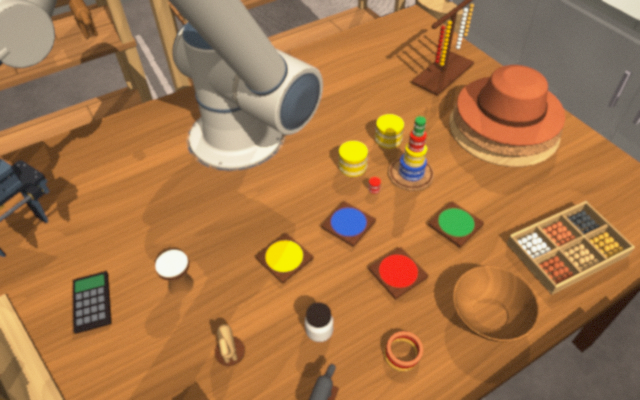

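View pics/top0.png

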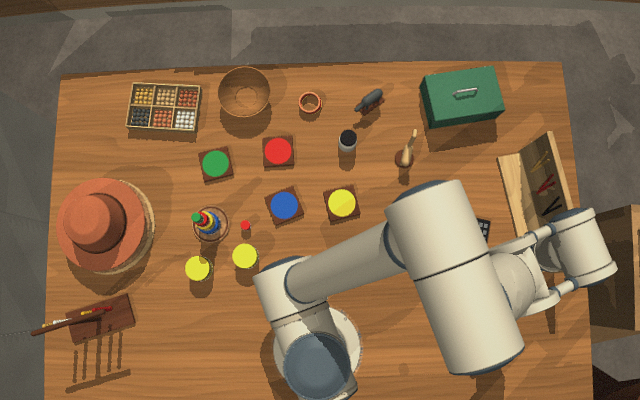

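The tower stands at scene (413,150), top (207,222). Two larger yellow cylinders are at scene (353,158) and (390,130), and a smaller red one is at (375,186). The tower's yellow box looks smallest and its red box larger, so I'll confirm with an enlarged crop.

Run:
```python
from h import *
S={n:snap(n) for n in('scene','top')}
a=S['scene']['frame'][110:200,330:440]; b=S['top']['frame'][195:285,180:260]
f=lambda i:cv2.resize(i,(400,int(400*i.shape[0]/i.shape[1])),interpolation=cv2.INTER_CUBIC)
a,b=f(a),f(b); h=max(len(a),len(b)); 
p=lambda i:cv2.copyMakeBorder(i,0,h-len(i),0,0,cv2.BORDER_CONSTANT)
cv2.imwrite('pics/crop1.png',np.hstack([p(a),p(b)])[:,:,::-1])
rng={'green':(45,80),'red':(0,8),'yellow':(24,34),'blue':(105,125)}
for n,s in S.items():
    hsv=cv2.cvtColor(s['frame'],cv2.COLOR_RGB2HSV)
    for c,(l,u) in rng.items():
        m=cv2.inRange(hsv,(l,150 if c!='red' else 200,60),(u,255,255))
        k,_,st,ce=cv2.connectedComponentsWithStats(m)
        for i in range(1,k):
            if st[i,4]>25: print(n,c,st[i],ce[i].round(1),onz(s,*ce[i],.014).round(4)[:2])
```

```text
scene green [417 118   7   6  38] [420.1 120.5] [0.2526 0.4817]
scene green [440 210  33  25 653] [456. 222.] [0.5991 0.3199]
scene red [436  26   9  37 102] [439.5  45.4] [-0.0168  0.7798]
scene red [410 133  17   9  82] [417.6 137.7] [0.307  0.4292]
scene red [369 177  12   9  85] [374.5 181. ] [0.3782 0.2283]
scene red [ 379  254   39   34 1037] [398.  270.7] [0.6366 0.1123]
scene red [387 355  20  13  32] [395.1 362.7] [ 0.8114 -0.0258]
scene yellow [376 114  28  22 475] [389.6 124. ] [0.2168 0.3965]
scene yellow [377 136  23   8  76] [388.4 140.1] [0.27   0.3529]
scene yellow [338 141  30  23 543] [352.8 151.7] [0.255  0.2411]
scene yellow [405 146  22  11 109] [416.4 152.2] [0.3518 0.3897]
scene yellow [407 159  16   6  47] [415.8 161.2] [0.3786 0.3665]
scene yellow [341 165  24   8  97] [353.7 168.5] [0.3103 0.207 ]
scene yellow [266 241  37  31 923] [284.1 255.9] [ 0.4596 -0.0914]
scene blue [401 160  23  11  57] [410.3 167. ] [0.388  0.3404]
scene blue [332 209  33  26 685] [348.2 221.5] [0.4547 0.094 ]
top green [203 151  25  25 482] [215. 163.] [0.6005 0.3211]
top green [192 214   9   8  57] [195.7 217.2] [0.4217 0.3823]
top red [265 139  26  24 249] [277.3 151.5] [0.634  0.1148]
top red [199 212   8  13  34] [203.5 217.6] [0.42   0.3566]
top red [241 221   9   8  48] [244.8 224.5] [0.3947 0.2218]
top yellow [328 189  27  28 589] [341.3 202.4] [ 0.4597 -0.0903]
top yellow [198 211  15  19  69] [207.8 220.9] [0.4087 0.3423]
top yellow [232 244  26  24 493] [244.4 255.5] [0.2951 0.2232]
top yellow [185 256  25  25 474] [196.8 268.1] [0.2574 0.3766]
top blue [271 192  27  26 536] [283.7 204.8] [0.4559 0.0955]
top blue [200 214  19  20  60] [212.6 225.6] [0.3931 0.3263]
```

View pics/crop1.png

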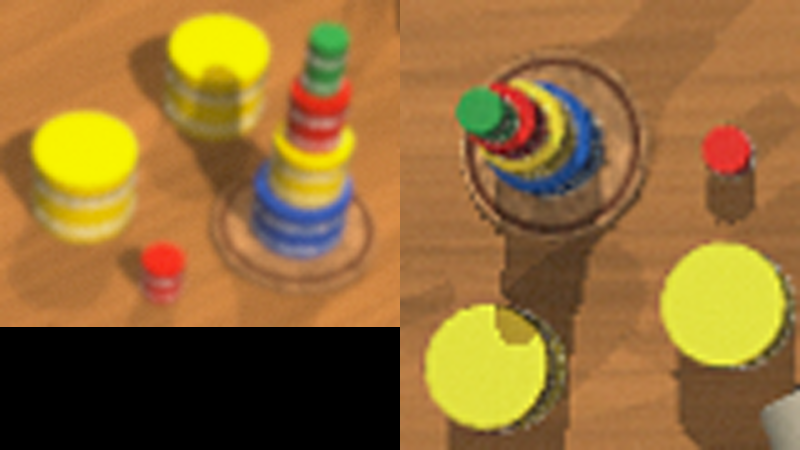

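Crop confirms it: the tower boxes are green, red (larger than the loose red) and yellow (smaller than both loose ones). I'll take the tower pieces.

```bash
cat >> h.py <<'E'
from scipy.spatial.transform import Rotation as Ro
def go(x,y,z,yaw=0):
    st=read_state(); w=st['orientation']; R=Ro.from_quat([w[1],w[2],w[3],w[0]])
    T=Ro.from_euler('z',yaw)*Ro.from_quat([1,0,0,0])
    d=R.inv().apply(np.array([x,y,z])-st['eef_pos'])*1000
    print('t',round(st['time_s'],2),'pos',st['eef_pos'].round(4),'need mm',d.round(1),'rot',(R.inv()*T).as_rotvec().round(4),'w',round(st['gripper_width'],4),'F',st['force'].round(2))
E
python3 - <<'E'
from h import *
a=snap('scene');b=snap('top')
print('green top',onz(a,420.2,120.3,.192),onz(b,195.7,217.2,.192))
print('mat',onz(b,180+555/5,195+145/5,.008), 'giraffe',onz(a,229,350,.0),'jar',onz(a,319,310,.075),onz(b,347,136,.075))
go(.4,0,.35)
E
```

```text
green top [0.40027992 0.33604193 0.192     ] [0.39690658 0.33865437 0.192     ]
mat [0.39397088 0.07321684 0.008     ] giraffe [ 0.59892327 -0.30294507  0.        ] jar [ 0.65461941 -0.11136622  0.075     ] [ 0.66310607 -0.11184295  0.075     ]
t 0.3 pos [ 0.2604 -0.568   0.2137] need mm [ 363.6 -458.3 -136.1] rot [-4.000e-04  1.000e-04  4.297e-01] w 0.0915 F [ 0.   -0.04  0.58]
```

Request:
{"method": "jog_arm", "body": {"plan": [[[0,0,-45,0,0,0.14],[0,0,-45,0,0,0.14],[0,0,-45,0,0,0.14],[20,-45,0,0,0,0],[20,-45,0,0,0,0],[20,-45,0,0,0,0],[20,-45,0,0,0,0],[20,-45,0,0,0,0],[10,-45,0,0,0,0],[10,-45,0,0,0,0]]], "gripper": 0, "squeeze": 12}}

```text
time_s: 1.3
eef_pos: [0.3847, -0.2496, 0.3538]
orientation: [0.001, 1.0, -0.008, 0.001]
force: [0.3, -0.1, -0.2]
gripper_width: 0.0912
```

Request:
{"method": "jog_arm", "body": {"plan": [[[0,-49,0,0,0,0],[0,-49,0,0,0,0],[0,-49,0,0,0,0],[0,-49,0,0,0,0],[0,-49,0,0,0,0],[0,-49,0,0,0,0],[0,-49,0,0,0,0],[0,-49,0,0,0,0],[0,-49,0,0,0,0],[0,-49,0,0,0,0]]]}}

```text
time_s: 2.3
eef_pos: [0.3887, 0.2506, 0.3548]
orientation: [0.0, 1.0, -0.009, 0.004]
force: [1.6, 0.0, 0.0]
gripper_width: 0.0911
```

```bash
python3 -c "
from h import *
go(.3985,.3375,.26)"
```

```text
t 2.3 pos [0.3887 0.2506 0.3548] need mm [  7.5 -87.1  94.8] rot [ 0.0009 -0.0083 -0.017 ] w 0.0911 F [1.57 0.03 0.02]
```

Request:
{"method": "jog_arm", "body": {"plan": [[[4,-40,10,0,-0.008,-0.017],[4,-30,25,0,0,0],[0,-15,35,0,0,0],[0,-4,20,0,0,0],[0,0,0,0,0,0]]]}}

```text
time_s: 2.8
eef_pos: [0.3962, 0.3504, 0.2621]
orientation: [-0.001, 1.0, 0.004, 0.001]
force: [0.2, -0.6, 0.8]
gripper_width: 0.091
```

```bash
python3 -c "
from h import *
go(.3985,.3375,.157)
"
```

```text
t 2.8 pos [0.3962 0.3504 0.2621] need mm [  1.9  13.1 105.1] rot [-0.0015 -0.0026  0.0084] w 0.091 F [ 0.16 -0.6   0.82]
```

Request:
{"method": "jog_arm", "body": {"plan": [[[2,13,0,0,0,0.008],[0,0,0,0,0,0],[0,0,35,0,0,0],[0,0,30,0,0,0],[0,0,20,0,0,0],[0,0,8,0,0,0],[0,0,0,0,0,0]]]}}

```text
time_s: 3.5
eef_pos: [0.404, 0.3349, 0.1753]
orientation: [-0.004, 1.0, -0.003, 0.007]
force: [-0.5, -0.3, 1.7]
gripper_width: 0.0912
```

Run:
```python
from h import *
a=snap('scene');b=snap('top')
go(.3985,.3375,.157)
f=lambda i:cv2.resize(i,(400,400),interpolation=cv2.INTER_CUBIC)
cv2.imwrite('pics/c2.png',np.hstack([f(a['frame'][80:200,350:470]),f(b['frame'][160:280,150:270])])[:,:,::-1])
```

```text
t 3.6 pos [0.4045 0.3355 0.1763] need mm [-6.3 -1.8 19.2] rot [-0.0093 -0.0154 -0.0053] w 0.0912 F [-0.    0.44 -0.38]
```

View pics/c2.png

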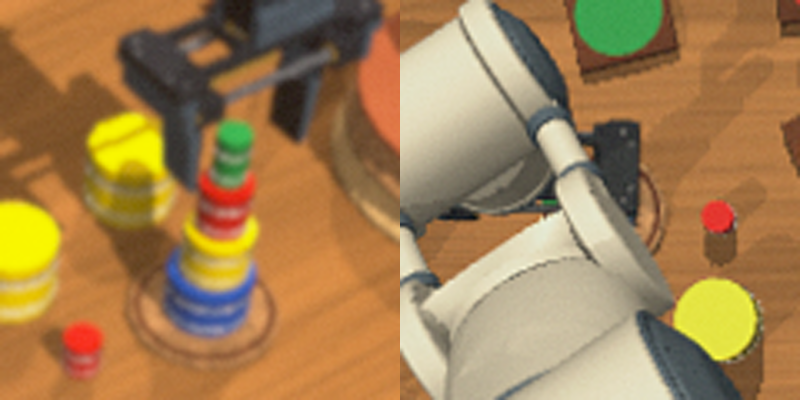

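Fingers straddle the green box (crop left, green at (235,150) between fingers at (185,140) and (295,110)). Correct and descend.

Request:
{"method": "jog_arm", "body": {"plan": [[[-6,-2,0,-0.009,-0.015,-0.005],[0,0,0,0,0,0],[0,0,10,0,0,0],[0,0,8,0,0,0],[0,0,0,0,0,0],[0,0,0,0,0,0]]]}}

```text
time_s: 4.2
eef_pos: [0.3992, 0.3386, 0.1595]
orientation: [-0.001, 1.0, 0.0, 0.001]
force: [-1.2, 0.7, -0.7]
gripper_width: 0.0912
```

```bash
python3 -c "
from h import *
go(.3985,.3375,.157)
"
```

```text
t 4.2 pos [0.3992 0.3386 0.1595] need mm [-0.7  1.2  2.5] rot [-0.0021 -0.0028  0.0005] w 0.0912 F [-1.23  0.66 -0.71]
```

Request:
{"method": "jog_arm", "body": {"plan": [[[0,0,2,0,0,0],[0,0,0,0,0,0],[0,0,0,0,0,0],[0,0,0,0,0,0],[0,0,0,0,0,0],[0,0,0,0,0,0],[0,0,0,0,0,0],[0,0,0,0,0,0]]], "gripper": 0.58, "squeeze": 12}}

```text
time_s: 5.0
eef_pos: [0.3994, 0.3387, 0.1577]
orientation: [-0.001, 1.0, 0.0, 0.002]
force: [-0.2, 0.1, 0.4]
gripper_width: 0.0386
```

Request:
{"method": "jog_arm", "body": {"plan": [[[0,0,0,0,0,0],[0,0,0,0,0,0],[0,0,0,0,0,0],[0,0,0,0,0,0],[0,0,0,0,0,0],[0,0,0,0,0,0],[0,0,0,0,0,0]]], "gripper": 1}}

```text
time_s: 5.7
eef_pos: [0.3995, 0.3387, 0.1577]
orientation: [-0.001, 1.0, 0.0, 0.002]
force: [-0.2, 0.5, -0.9]
gripper_width: 0.0277
```

```bash
python3 -c "
from h import *
go(.3985,.3375,.3)
"
```

```text
t 5.7 pos [0.3995 0.3387 0.1577] need mm [  -0.5    0.9 -142.3] rot [-0.0024 -0.0033  0.0004] w 0.0277 F [-0.17  0.47 -0.89]
```

Request:
{"method": "jog_arm", "body": {"plan": [[[0,0,-5,0,0,0],[0,0,-10,0,0,0],[0,0,-20,0,0,0],[0,0,-25,0,0,0],[0,0,-15,0,0,0],[30,3,0,0,0,0],[35,3,0,0,0,0],[40,3,0,0,0,0],[35,3,0,0,0,0],[25,3,0,0,0,0]]]}}

```text
time_s: 6.7
eef_pos: [0.5668, 0.3237, 0.245]
orientation: [-0.002, 1.0, 0.002, 0.003]
force: [-0.2, -0.3, -1.4]
gripper_width: 0.028
```

```bash
python3 -c "
from h import *
go(.5998,.3205,.0257)
"
```

```text
t 6.7 pos [0.5668 0.3237 0.245 ] need mm [ 31.5   4.4 219.5] rot [-0.0045 -0.0065  0.0041] w 0.028 F [-0.18 -0.32 -1.37]
```

Request:
{"method": "jog_arm", "body": {"plan": [[[12,4,0,-0.004,-0.006,0.004],[5,0,20,0,0,0],[0,0,35,0,0,0],[0,0,35,0,0,0],[0,0,30,0,0,0],[0,0,15,0,0,0],[0,0,0,0,0,0],[0,0,0,0,0,0]]]}}

```text
time_s: 7.5
eef_pos: [0.5915, 0.3192, 0.1131]
orientation: [-0.002, 1.0, -0.002, 0.004]
force: [-0.9, 1.4, -0.1]
gripper_width: 0.0278
```

```bash
python3 -c "
from h import *
go(.5998,.3205,.0257)
a=snap('scene','s3.png')
"
```

```text
t 7.5 pos [0.5915 0.3192 0.1131] need mm [ 7.7 -1.1 87.5] rot [-0.0032 -0.0079 -0.0034] w 0.0278 F [-0.94  1.43 -0.1 ]
```

View pics/s3.png

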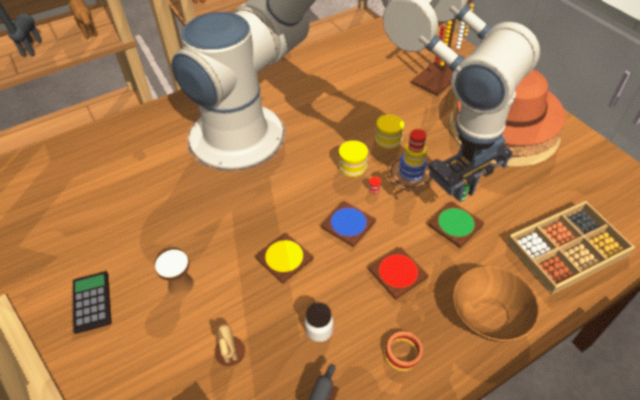

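Tower still standing (red at (417,138)); the green box is in the fingers at (465,185), above the green plinth. Going down.

Request:
{"method": "jog_arm", "body": {"plan": [[[8,-1,0,-0.003,-0.008,-0.003],[0,0,20,0,0,0],[0,0,25,0,0,0],[0,0,20,0,0,0],[0,0,10,0,0,0],[0,0,0,0,0,0],[0,0,0,0,0,0]]]}}

```text
time_s: 8.25
eef_pos: [0.6061, 0.3232, 0.048]
orientation: [-0.003, 1.0, 0.0, 0.007]
force: [-0.4, -0.3, -1.0]
gripper_width: 0.0277
```

```bash
python3 -c "
from h import *
go(.5998,.3205,.0257)
"
```

```text
t 8.25 pos [0.6061 0.3232 0.048 ] need mm [-6.6  2.8 22.2] rot [-0.0065 -0.0145  0.0001] w 0.0277 F [-0.43 -0.33 -1.  ]
```

Request:
{"method": "jog_arm", "body": {"plan": [[[-6,3,0,-0.006,-0.014,0],[0,0,0,0,0,0],[0,0,10,0,0,0],[0,0,7,0,0,0],[0,0,0,0,0,0],[0,0,0,0,0,0]]]}}

```text
time_s: 8.85
eef_pos: [0.601, 0.3205, 0.0326]
orientation: [-0.001, 1.0, 0.0, 0.002]
force: [-0.2, 0.4, -0.2]
gripper_width: 0.0275
```

```bash
python3 -c "
from h import *
go(.5998,.3205,.0257)
"
```

```text
t 8.85 pos [0.601  0.3205 0.0326] need mm [-1.2  0.1  6.9] rot [-0.0015 -0.003   0.0002] w 0.0275 F [-0.16  0.44 -0.22]
```

Request:
{"method": "jog_arm", "body": {"plan": [[[-1,0,3,-0.001,-0.003,0],[0,0,2,0,0,0],[0,0,1,0,0,0],[0,0,1,0,0,0],[0,0,0,0,0,0]]]}}

```text
time_s: 9.35
eef_pos: [0.6002, 0.3207, 0.0257]
orientation: [-0.0, 1.0, 0.0, 0.0]
force: [0.2, 0.5, -1.2]
gripper_width: 0.0276
```

```bash
python3 -c "
from h import *
go(.5998,.3205,.0257)
"
```

```text
t 9.35 pos [0.6002 0.3207 0.0257] need mm [-0.4  0.2  0. ] rot [-0.0007 -0.0003  0.0002] w 0.0276 F [ 0.17  0.55 -1.2 ]
```

Request:
{"method": "jog_arm", "body": {"plan": [[[0,0,1,0,0,0],[0,0,0.5,0,0,0],[0,0,0,0,0,0]]]}}

```text
time_s: 9.65
eef_pos: [0.6004, 0.3208, 0.0256]
orientation: [-0.001, 1.0, 0.0, 0.001]
force: [0.1, -0.4, -0.9]
gripper_width: 0.0274
```

Request:
{"method": "jog_arm", "body": {"plan": [[[0,0,0,0,0,0],[0,0,0,0,0,0],[0,0,0,0,0,0],[0,0,0,0,0,0],[0,0,0,0,0,0],[0,0,0,0,0,0],[0,0,0,0,0,0],[0,0,0,0,0,0]]], "gripper": 0}}

```text
time_s: 10.45
eef_pos: [0.6005, 0.3208, 0.0253]
orientation: [-0.001, 1.0, 0.0, 0.001]
force: [-0.1, -0.1, -0.4]
gripper_width: 0.0885
```

Request:
{"method": "jog_arm", "body": {"plan": [[[0,0,-10,0,0,0],[0,0,-20,0,0,0],[0,0,-30,0,0,0],[0,0,-40,0,0,0],[0,0,-40,0,0,0],[0,0,-40,0,0,0],[0,-20,-40,0,0,0],[0,-20,0,0,0,0],[0,-20,0,0,0,0],[0,0,0,0,0,0]]]}}

```text
time_s: 11.45
eef_pos: [0.5998, 0.3818, 0.2631]
orientation: [-0.002, 1.0, -0.001, 0.003]
force: [-0.7, -0.1, -0.6]
gripper_width: 0.0912
```

Run:
```python
from h import *
go(.3985,.3375,.25)
a=snap('scene');b=snap('top')
f=lambda i:cv2.resize(i,(400,400),interpolation=cv2.INTER_CUBIC)
cv2.imwrite('pics/c4.png',np.hstack([f(a['frame'][110:240,370:500]),f(b['frame'][140:240,170:270])])[:,:,::-1])
```

```text
t 11.45 pos [0.5998 0.3818 0.2631] need mm [-201.3   44.5   11.8] rot [-0.0038 -0.0054 -0.0012] w 0.0912 F [-0.66 -0.05 -0.64]
```

View pics/c4.png

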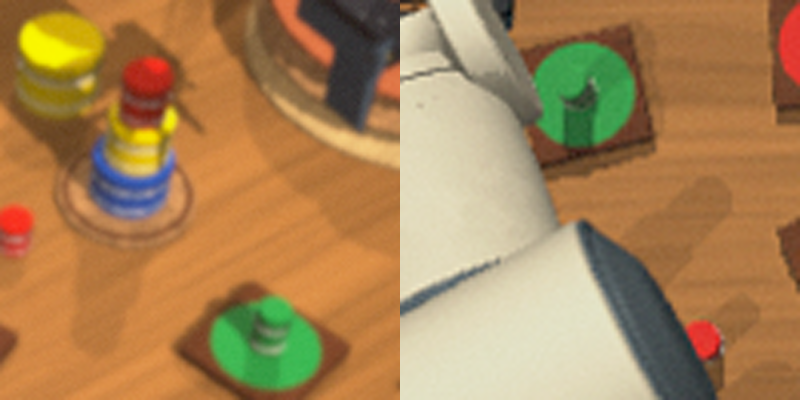

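Green stands on its plinth near the disc centre (scene (458,218)); the tower's red top is at about (418,134). Measuring both.

Run:
```python
from h import *
a=snap('scene')
print('green',onz(a,458.7,211.4,.060),'vs .5991 .3199')
print('red',onz(a,418.4,134.1,.146),'blue lower rim',onz(a,412.2,180,.008))
f=a['frame'][122:190,395:440]
cv2.imwrite('pics/c5.png',cv2.resize(f,None,fx=8,fy=8,interpolation=cv2.INTER_CUBIC)[:,:,::-1])
# predicted outline for tower at common axis
for z,r in((.146,.021),(.1,.028),(.054,.035)):
  for c in((.398,.338),):
    P=np.array([proj(a,[c[0]+r*np.cos(t),c[1]+r*np.sin(t),z]) for t in np.arange(0,6.28,.1)]);print(z,P.min(0).round(1),P.max(0).round(1))
```

```text
green [0.60064109 0.3163481  0.06      ] vs .5991 .3199
red [0.40060002 0.33747726 0.146     ] blue lower rim [0.42485126 0.31913061 0.008     ]
0.146 [409.5 127.8] [426.3 139.2]
0.1 [404.8 139.2] [426.6 154.3]
0.054 [400.4 149.9] [426.9 168.7]
```

View pics/c5.png

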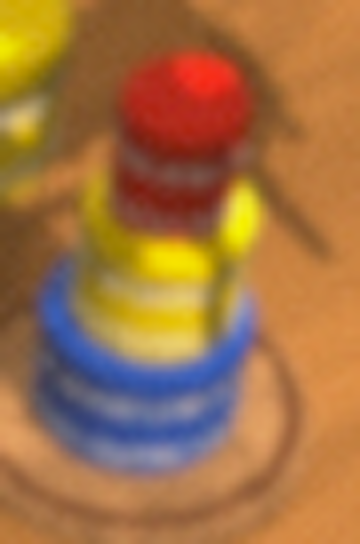

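Request:
{"method": "jog_arm", "body": {"plan": [[[-35,8,0,-0.004,-0.005,-0.001],[-40,8,0,0,0,0],[-40,8,0,0,0,0],[-40,6,0,0,0,0],[-25,6,0,0,0,0],[-15,4,0,0,0,0],[0,0,0,0,0,0],[0,0,0,0,0,0]]]}}

```text
time_s: 12.4
eef_pos: [0.3963, 0.3297, 0.2591]
orientation: [0.004, 1.0, -0.004, -0.003]
force: [0.9, 0.1, -0.0]
gripper_width: 0.091
```

```bash
python3 -c "
from h import *
go(.399,.338,.112)
"
```

```text
t 12.4 pos [0.3963 0.3297 0.2591] need mm [  3.7  -9.4 147. ] rot [ 0.0072  0.007  -0.0085] w 0.091 F [ 0.89  0.06 -0.  ]
```

Request:
{"method": "jog_arm", "body": {"plan": [[[4,-9,0,0.007,0.007,-0.008],[0,0,20,0,0,0],[0,0,30,0,0,0],[0,0,30,0,0,0],[0,0,20,0,0,0],[0,0,0,0,0,0],[0,0,0,0,0,0]]]}}

```text
time_s: 13.1
eef_pos: [0.4096, 0.3431, 0.1555]
orientation: [-0.002, 1.0, -0.001, 0.003]
force: [-1.3, 0.1, 1.1]
gripper_width: 0.091
```

```bash
python3 -c "
from h import *
go(.399,.338,.112)
"
```

```text
t 13.1 pos [0.4096 0.3431 0.1555] need mm [-10.9   5.3  43.4] rot [-0.0046 -0.0064 -0.0019] w 0.091 F [-1.28  0.09  1.14]
```

Request:
{"method": "jog_arm", "body": {"plan": [[[-11,5,0,-0.005,-0.006,-0.002],[0,0,0,0,0,0],[0,0,15,0,0,0],[0,0,15,0,0,0],[0,0,5,0,0,0],[0,0,0,0,0,0],[0,0,0,0,0,0]]]}}

```text
time_s: 13.8
eef_pos: [0.401, 0.3401, 0.1258]
orientation: [-0.002, 1.0, 0.0, 0.004]
force: [0.9, 0.3, 0.0]
gripper_width: 0.0907
```

```bash
python3 -c "
from h import *
go(.399,.338,.112)
"
```

```text
t 13.8 pos [0.401  0.3401 0.1258] need mm [-2.1  2.1 13.8] rot [-0.005  -0.0085  0.0008] w 0.0907 F [0.95 0.29 0.04]
```

Request:
{"method": "jog_arm", "body": {"plan": [[[-2,2,5,-0.005,-0.008,0],[0,0,5,0,0,0],[0,0,3,0,0,0],[0,0,0,0,0,0]]]}}

```text
time_s: 14.2
eef_pos: [0.3996, 0.3384, 0.1132]
orientation: [-0.0, 1.0, 0.0, 0.001]
force: [-0.1, -0.8, 1.1]
gripper_width: 0.091
```

Request:
{"method": "jog_arm", "body": {"plan": [[[0,0,0,0,0,0],[0,0,0,0,0,0],[0,0,0,0,0,0],[0,0,0,0,0,0],[0,0,0,0,0,0],[0,0,0,0,0,0]]], "gripper": 0.45}}

```text
time_s: 14.8
eef_pos: [0.3997, 0.3385, 0.1134]
orientation: [-0.0, 1.0, 0.0, 0.001]
force: [0.1, -0.4, -0.3]
gripper_width: 0.0503
```

Request:
{"method": "jog_arm", "body": {"plan": [[[0,0,0,0,0,0],[0,0,0,0,0,0],[0,0,0,0,0,0],[0,0,0,0,0,0],[0,0,0,0,0,0],[0,0,0,0,0,0]]], "gripper": 1, "squeeze": 14}}

```text
time_s: 15.4
eef_pos: [0.3997, 0.3385, 0.1135]
orientation: [-0.0, 1.0, 0.0, 0.001]
force: [0.7, -1.1, 0.1]
gripper_width: 0.0418
```

```bash
python3 -c "
from h import *
go(.6353,.1136,.2)
"
```

```text
t 15.4 pos [0.3997 0.3385 0.1135] need mm [235.6 225.  -86.3] rot [-0.001  -0.002   0.0008] w 0.0418 F [ 0.69 -1.08  0.14]
```

Request:
{"method": "jog_arm", "body": {"plan": [[[0,0,-5,0,0,0],[0,0,-10,0,0,0],[0,0,-25,0,0,0],[0,0,-30,0,0,0],[10,10,-15,0,0,0],[25,25,0,0,0,0],[30,30,0,0,0,0],[30,30,0,0,0,0],[30,30,0,0,0,0],[30,30,0,0,0,0]]]}}

```text
time_s: 16.4
eef_pos: [0.5569, 0.1818, 0.2101]
orientation: [-0.001, 1.0, 0.004, 0.003]
force: [0.1, 0.5, -1.1]
gripper_width: 0.0418
```

```bash
python3 -c "
from h import *
go(.6353,.1136,.0275)
"
```

```text
t 16.4 pos [0.5569 0.1818 0.2101] need mm [ 76.9  69.4 182.8] rot [-0.0029 -0.0054  0.0084] w 0.0418 F [ 0.08  0.51 -1.09]
```

Request:
{"method": "jog_arm", "body": {"plan": [[[25,25,0,-0.003,-0.005,0.008],[20,20,0,0,0,0],[10,10,0,0,0,0],[0,0,0,0,0,0],[0,0,25,0,0,0],[0,0,35,0,0,0],[0,0,30,0,0,0],[0,0,10,0,0,0],[0,0,0,0,0,0]]]}}

```text
time_s: 17.3
eef_pos: [0.6155, 0.1243, 0.1141]
orientation: [-0.001, 1.0, -0.001, 0.003]
force: [-0.1, 0.3, -1.5]
gripper_width: 0.0419
```

```bash
python3 -c "
from h import *
go(.6353,.1136,.0275)
"
```

```text
t 17.3 pos [0.6155 0.1243 0.1141] need mm [19.3 10.7 86.7] rot [-0.001  -0.0058 -0.0026] w 0.0419 F [-0.06  0.29 -1.47]
```

Request:
{"method": "jog_arm", "body": {"plan": [[[18,10,0,-0.001,-0.006,-0.003],[0,0,0,0,0,0],[0,0,25,0,0,0],[0,0,30,0,0,0],[0,0,10,0,0,0],[0,0,0,0,0,0],[0,0,0,0,0,0]]]}}

```text
time_s: 18.0
eef_pos: [0.6368, 0.1181, 0.0587]
orientation: [-0.001, 1.0, 0.002, 0.005]
force: [-0.1, -0.7, -1.4]
gripper_width: 0.0415
```

```bash
python3 -c "
from h import *
go(.6353,.1136,.0275)
"
```

```text
t 18.0 pos [0.6368 0.1181 0.0587] need mm [-1.8  4.5 31.2] rot [-0.0018 -0.0104  0.0033] w 0.0415 F [-0.05 -0.66 -1.38]
```

Request:
{"method": "jog_arm", "body": {"plan": [[[-2,4,0,-0.002,-0.01,0.003],[0,0,10,0,0,0],[0,0,10,0,0,0],[0,0,5,0,0,0],[0,0,0,0,0,0],[0,0,0,0,0,0]]]}}

```text
time_s: 18.6
eef_pos: [0.6362, 0.114, 0.0348]
orientation: [0.0, 1.0, -0.0, 0.002]
force: [1.1, -0.6, -1.1]
gripper_width: 0.0417
```

```bash
python3 -c "
from h import *
go(.6353,.1136,.0275)
"
```

```text
t 18.6 pos [0.6362 0.114  0.0348] need mm [-0.9  0.4  7.3] rot [ 0.     -0.0035 -0.0001] w 0.0417 F [ 1.13 -0.59 -1.08]
```

Request:
{"method": "jog_arm", "body": {"plan": [[[-1,0,3,0,-0.003,0],[0,0,2,0,0,0],[0,0,1,0,0,0],[0,0,1,0,0,0],[0,0,0.5,0,0,0],[0,0,0,0,0,0]]]}}

```text
time_s: 19.2
eef_pos: [0.6354, 0.114, 0.0277]
orientation: [-0.0, 1.0, 0.0, 0.001]
force: [0.3, -0.2, -0.9]
gripper_width: 0.0421
```

```bash
python3 -c "
from h import *
go(.6353,.1136,.0275)
"
```

```text
t 19.2 pos [0.6354 0.114  0.0277] need mm [-0.1  0.4  0.2] rot [-0.     -0.0012  0.    ] w 0.0421 F [ 0.31 -0.17 -0.89]
```

Request:
{"method": "jog_arm", "body": {"plan": [[[0,0,1,0,0,0],[0,0,0.5,0,0,0],[0,0,0,0,0,0]]]}}

```text
time_s: 19.5
eef_pos: [0.6356, 0.114, 0.0275]
orientation: [-0.0, 1.0, 0.0, 0.001]
force: [-0.1, 0.6, -1.4]
gripper_width: 0.0413
```

Request:
{"method": "jog_arm", "body": {"plan": [[[0,0,0,0,0,0],[0,0,0,0,0,0],[0,0,0,0,0,0],[0,0,0,0,0,0],[0,0,0,0,0,0],[0,0,0,0,0,0],[0,0,0,0,0,0]]], "gripper": 0}}

```text
time_s: 20.2
eef_pos: [0.6359, 0.1141, 0.0273]
orientation: [-0.0, 1.0, 0.0, 0.001]
force: [0.2, 0.8, 0.5]
gripper_width: 0.0906
```

Request:
{"method": "jog_arm", "body": {"plan": [[[0,0,-10,0,0,0],[0,0,-20,0,0,0],[0,0,-30,0,0,0],[0,0,-40,0,0,0],[0,0,-40,0,0,0],[-20,20,-40,0,0,0],[-40,20,-20,0,0,0],[-40,20,0,0,0,0],[-20,0,0,0,0,0],[0,0,0,0,0,0]]]}}

```text
time_s: 21.2
eef_pos: [0.5119, 0.0524, 0.241]
orientation: [0.0, 1.0, 0.0, 0.004]
force: [-0.4, 0.9, 0.0]
gripper_width: 0.091
```

Run:
```python
from h import *
go(.399,.338,.2)
a=snap('scene');b=snap('top')
f=lambda i:cv2.resize(i,(400,400),interpolation=cv2.INTER_CUBIC)
cv2.imwrite('pics/c6.png',np.hstack([f(a['frame'][120:170,390:440]),f(b['frame'][190:240,185:235])])[:,:,::-1])
cv2.imwrite('pics/c7.png',np.hstack([f(a['frame'][180:300,350:470]),f(b['frame'][120:190,230:300])])[:,:,::-1])
for n,s,x,y in(('sc',a,390,120),('top',b,185,190)):
    P=np.array([proj(s,[.399+.028*np.cos(t),.338+.028*np.sin(t),.1]) for t in np.arange(0,6.28,.1)]);print(n,((P.min(0)-[x,y])*8).round(),((P.max(0)-[x,y])*8).round())
```

```text
t 21.2 pos [0.5119 0.0524 0.241 ] need mm [-113.  -285.7   39.8] rot [ 0.0008 -0.0082  0.0007] w 0.091 F [-0.41  0.93  0.02]
sc [120. 155.] [295. 276.]
top [ 73. 172.] [217. 317.]
```

View pics/c6.png

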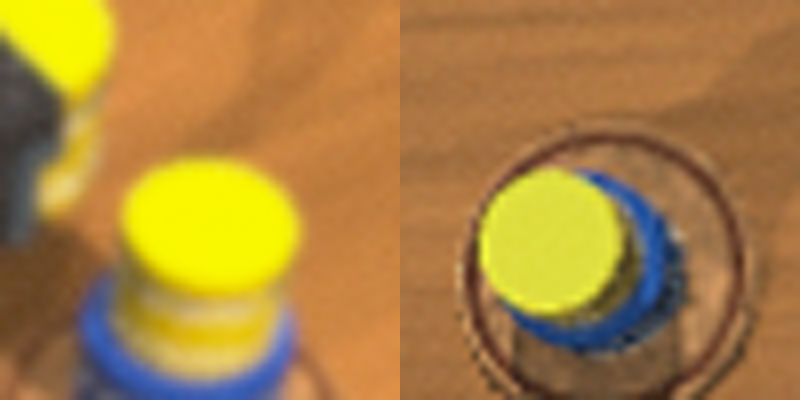

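View pics/c7.png

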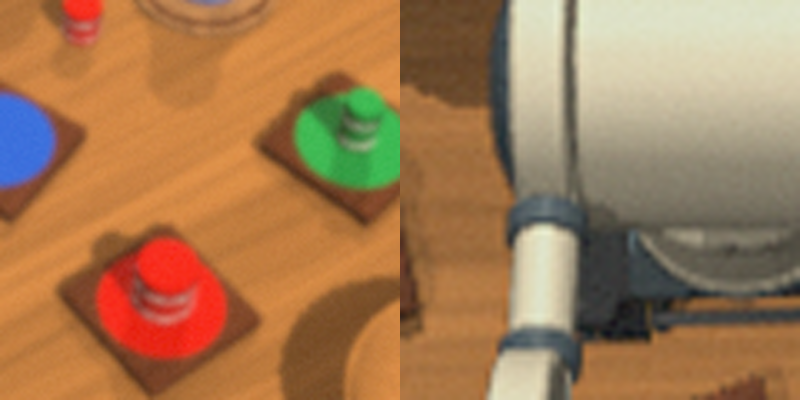

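Red and green stand centred on their plinths; the yellow top is at scene (416.5,147), top (203,220), i.e. about (0.400, 0.3365).

Request:
{"method": "jog_arm", "body": {"plan": [[[-10,-30,0,0,-0.008,0],[-16,-40,0,0,0,0],[-16,-40,0,0,0,0],[-16,-40,0,0,0,0],[-16,-40,0,0,0,0],[-16,-40,0,0,0,0],[-10,-25,0,0,0,0],[0,-10,0,0,0,0],[0,0,0,0,0,0]]]}}

```text
time_s: 22.2
eef_pos: [0.4198, 0.3322, 0.2395]
orientation: [-0.0, 1.0, 0.001, 0.002]
force: [0.9, -0.6, -0.2]
gripper_width: 0.0913
```

```bash
python3 -c "
from h import *
go(.4,.3365,.066)
"
```

```text
t 22.2 pos [0.4198 0.3322 0.2395] need mm [-20.6  -4.3 173.4] rot [-0.0001 -0.0048  0.0015] w 0.0913 F [ 0.86 -0.57 -0.16]
```

Request:
{"method": "jog_arm", "body": {"plan": [[[-20,-4,0,0,-0.005,0.001],[0,0,15,0,0,0],[0,0,30,0,0,0],[0,0,35,0,0,0],[0,0,20,0,0,0],[0,0,0,0,0,0],[0,0,0,0,0,0]]]}}

```text
time_s: 22.9
eef_pos: [0.4012, 0.3317, 0.1375]
orientation: [0.0, 1.0, -0.003, 0.0]
force: [0.1, -0.0, -0.4]
gripper_width: 0.0912
```

```bash
python3 -c "
from h import *
go(.4,.3365,.066)
"
```

```text
t 22.9 pos [0.4012 0.3317 0.1375] need mm [-1.3 -4.8 71.5] rot [ 0.0002 -0.0003 -0.0059] w 0.0912 F [ 0.13 -0.01 -0.39]
```

Request:
{"method": "jog_arm", "body": {"plan": [[[-1,-5,5,0,0,-0.006],[0,0,15,0,0,0],[0,0,20,0,0,0],[0,0,12,0,0,0],[0,0,0,0,0,0],[0,0,0,0,0,0]]]}}

```text
time_s: 23.5
eef_pos: [0.4039, 0.3393, 0.0892]
orientation: [-0.003, 1.0, 0.0, 0.004]
force: [-0.1, -0.1, 0.1]
gripper_width: 0.0916
```

```bash
python3 -c "
from h import *
go(.4,.3365,.066)
"
```

```text
t 23.5 pos [0.4039 0.3393 0.0892] need mm [-4.1  2.9 23.2] rot [-0.0052 -0.0083  0.0001] w 0.0916 F [-0.11 -0.05  0.12]
```

Request:
{"method": "jog_arm", "body": {"plan": [[[-4,3,3,-0.005,-0.008,0],[0,0,8,0,0,0],[0,0,8,0,0,0],[0,0,3,0,0,0],[0,0,0,0,0,0]]]}}

```text
time_s: 24.0
eef_pos: [0.4004, 0.3367, 0.0672]
orientation: [-0.001, 1.0, 0.0, 0.001]
force: [-1.0, 0.1, 0.2]
gripper_width: 0.0911
```

```bash
python3 -c "
from h import *
go(.4,.3365,.066)
"
```

```text
t 24.0 pos [0.4004 0.3367 0.0672] need mm [-0.4  0.2  1.2] rot [-0.0013 -0.002   0.0002] w 0.0911 F [-0.96  0.08  0.16]
```

Request:
{"method": "jog_arm", "body": {"plan": [[[0,0,0,0,0,0],[0,0,0,0,0,0],[0,0,0,0,0,0],[0,0,0,0,0,0]]], "gripper": 0.3}}

```text
time_s: 24.4
eef_pos: [0.4006, 0.3368, 0.0674]
orientation: [-0.001, 1.0, 0.0, 0.001]
force: [0.4, -0.4, 0.9]
gripper_width: 0.0642
```

Request:
{"method": "jog_arm", "body": {"plan": [[[0,0,0,0,0,0],[0,0,0,0,0,0],[0,0,0,0,0,0],[0,0,0,0,0,0],[0,0,0,0,0,0],[0,0,0,0,0,0]]], "gripper": 1, "squeeze": 15}}

```text
time_s: 25.0
eef_pos: [0.4006, 0.3368, 0.0675]
orientation: [-0.001, 1.0, 0.0, 0.001]
force: [0.5, -0.1, -0.7]
gripper_width: 0.0559
```

```bash
python3 -c "
from h import *
go(.4597,-.0909,.2)
"
```

```text
t 25.0 pos [0.4006 0.3368 0.0675] need mm [  59.3  427.5 -133. ] rot [-0.0016 -0.0024  0.0002] w 0.0559 F [ 0.53 -0.15 -0.67]
```

Request:
{"method": "jog_arm", "body": {"plan": [[[0,0,-5,0,0,0],[0,0,-10,0,0,0],[0,0,-25,0,0,0],[0,0,-35,0,0,0],[0,15,-35,0,0,0],[5,30,-10,0,0,0],[8,40,0,0,0,0],[8,40,0,0,0,0],[8,40,0,0,0,0],[8,40,0,0,0,0]]]}}

```text
time_s: 26.0
eef_pos: [0.4383, 0.1292, 0.1996]
orientation: [-0.002, 1.0, 0.004, 0.004]
force: [-0.2, -0.2, -1.6]
gripper_width: 0.0557
```

Request:
{"method": "jog_arm", "body": {"plan": [[[8,40,0,0,0,0],[5,40,0,0,0,0],[5,40,0,0,0,0],[5,40,0,0,0,0],[0,20,0,0,0,0],[0,10,0,0,0,0],[0,0,0,0,0,0]]]}}

```text
time_s: 26.7
eef_pos: [0.4635, -0.0729, 0.2052]
orientation: [-0.001, 1.0, 0.001, 0.008]
force: [-0.5, 0.3, -0.5]
gripper_width: 0.0552
```

```bash
python3 -c "
from h import *
go(.4597,-.0909,.0275)
"
```

```text
t 26.7 pos [ 0.4635 -0.0729  0.2052] need mm [ -6.7  18.3 177.6] rot [-0.002  -0.0159  0.0028] w 0.0552 F [-0.47  0.34 -0.53]
```

Request:
{"method": "jog_arm", "body": {"plan": [[[-6,18,0,-0.002,-0.016,0.003],[0,0,15,0,0,0],[0,0,30,0,0,0],[0,0,35,0,0,0],[0,0,25,0,0,0],[0,0,5,0,0,0],[0,0,0,0,0,0]]]}}

```text
time_s: 27.4
eef_pos: [0.4588, -0.0846, 0.0954]
orientation: [-0.0, 1.0, 0.002, 0.002]
force: [0.1, 0.2, -1.2]
gripper_width: 0.0556
```

```bash
python3 -c "
from h import *
go(.4597,-.0909,.0275)
"
```

```text
t 27.4 pos [ 0.4588 -0.0846  0.0954] need mm [ 0.6  6.3 67.9] rot [-0.     -0.0039  0.0049] w 0.0556 F [ 0.13  0.22 -1.16]
```

Request:
{"method": "jog_arm", "body": {"plan": [[[1,6,5,0,-0.004,0.005],[0,0,15,0,0,0],[0,0,20,0,0,0],[0,0,12,0,0,0],[0,0,0,0,0,0],[0,0,0,0,0,0]]]}}

```text
time_s: 28.0
eef_pos: [0.4656, -0.0924, 0.0479]
orientation: [0.002, 1.0, 0.0, 0.005]
force: [0.2, -0.4, -1.5]
gripper_width: 0.0557
```

```bash
python3 -c "
from h import *
go(.4597,-.0909,.0275)
"
```

```text
t 28.0 pos [ 0.4656 -0.0924  0.0479] need mm [-6.1 -1.5 20.4] rot [ 0.0037 -0.01    0.0003] w 0.0557 F [ 0.2  -0.38 -1.51]
```

Request:
{"method": "jog_arm", "body": {"plan": [[[-6,-1,3,0.004,-0.01,0],[0,0,6,0,0,0],[0,0,5,0,0,0],[0,0,2,0,0,0],[0,0,0,0,0,0]]]}}

```text
time_s: 28.5
eef_pos: [0.4606, -0.0919, 0.0329]
orientation: [0.0, 1.0, 0.0, 0.001]
force: [-0.5, 0.7, -0.7]
gripper_width: 0.0553
```

```bash
python3 -c "
from h import *
go(.4597,-.0909,.0275)
"
```

```text
t 28.5 pos [ 0.4606 -0.0919  0.0329] need mm [-0.9 -1.   5.4] rot [ 0.0006 -0.0028  0.0002] w 0.0553 F [-0.49  0.71 -0.7 ]
```

Request:
{"method": "jog_arm", "body": {"plan": [[[-1,-1,2,0,-0.003,0],[0,0,1.5,0,0,0],[0,0,1,0,0,0],[0,0,1,0,0,0],[0,0,0.5,0,0,0],[0,0,0,0,0,0]]]}}

```text
time_s: 29.1
eef_pos: [0.4598, -0.0909, 0.0273]
orientation: [0.001, 1.0, 0.0, 0.0]
force: [-0.0, 0.4, -2.2]
gripper_width: 0.0558
```

```bash
python3 -c "
from h import *
go(.4597,-.0909,.0275)
"
```

```text
t 29.1 pos [ 0.4598 -0.0909  0.0273] need mm [-0.1 -0.  -0.2] rot [ 0.001  -0.0003  0.0005] w 0.0558 F [-0.05  0.38 -2.16]
```

Request:
{"method": "jog_arm", "body": {"plan": [[[0,0,1,0,0,0],[0,0,0,0,0,0]]]}}

```text
time_s: 29.3
eef_pos: [0.46, -0.0909, 0.0269]
orientation: [0.001, 1.0, 0.0, 0.001]
force: [1.0, -0.1, -1.3]
gripper_width: 0.0556
```

Request:
{"method": "jog_arm", "body": {"plan": [[[0,0,0,0,0,0],[0,0,0,0,0,0],[0,0,0,0,0,0],[0,0,0,0,0,0],[0,0,0,0,0,0],[0,0,0,0,0,0],[0,0,0,0,0,0]]], "gripper": 0}}

```text
time_s: 30.0
eef_pos: [0.4602, -0.091, 0.0267]
orientation: [0.001, 1.0, 0.0, 0.001]
force: [0.2, 0.7, -0.3]
gripper_width: 0.0912
```

Request:
{"method": "jog_arm", "body": {"plan": [[[0,0,-10,0,0,0],[0,0,-20,0,0,0],[0,0,-30,0,0,0],[0,0,-40,0,0,0],[0,0,-40,0,0,0],[-10,-20,-20,0,0,0],[-10,-40,0,0,0,0],[0,-40,0,0,0,0],[0,-20,0,0,0,0],[0,0,0,0,0,0]]]}}

```text
time_s: 31.0
eef_pos: [0.4388, 0.0327, 0.2005]
orientation: [0.001, 1.0, -0.001, 0.003]
force: [0.2, -0.6, -0.5]
gripper_width: 0.0912
```

Run:
```python
from h import *
go(.4,.3365,.2)
a=snap('scene');b=snap('top')
f=lambda i:cv2.resize(i,(400,400),interpolation=cv2.INTER_CUBIC)
A=np.hstack([f(a['frame'][140:190,385:435]),f(b['frame'][190:240,185:235])])
cv2.imwrite('pics/c8.png',A[:,:,::-1])
cv2.imwrite('pics/c9.png',cv2.resize(a['frame'][190:310,220:400],None,fx=4,fy=4)[:,:,::-1])
for n,s,x,y in(('sc',a,385,140),('top',b,185,190)):
    P=np.array([proj(s,[.399+.035*np.cos(t),.338+.035*np.sin(t),.054]) for t in np.arange(0,6.28,.1)]);print(n,((P.min(0)-[x,y])*8).round(),((P.max(0)-[x,y])*8).round())
```

```text
t 31.0 pos [0.4388 0.0327 0.2005] need mm [-3.950e+01 -3.038e+02 -1.000e-01] rot [ 0.0011 -0.0068 -0.0025] w 0.0912 F [ 0.18 -0.55 -0.46]
sc [125.  81.] [337. 232.]
top [ 83. 171.] [259. 347.]
```

View pics/c8.png

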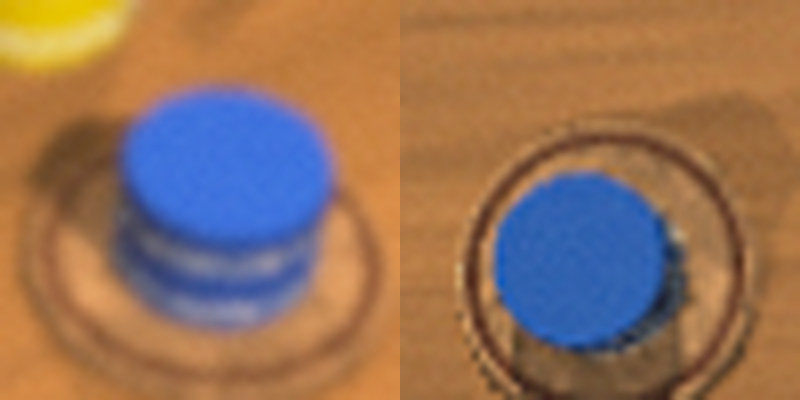

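View pics/c9.png

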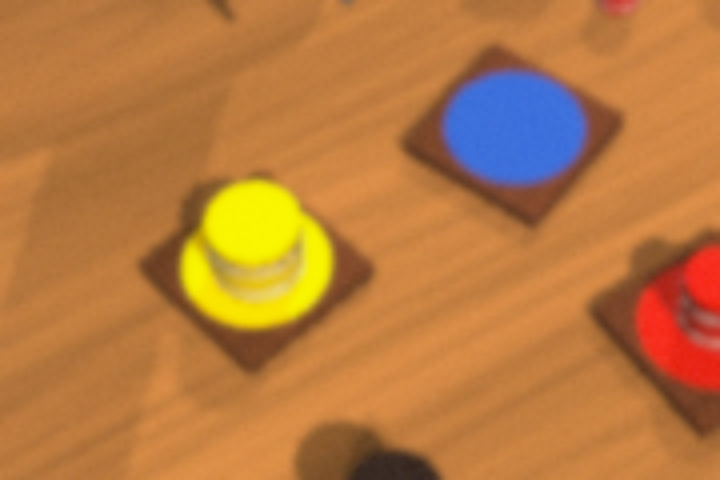

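Yellow stands centred on its plinth (crop (253,250)); blue top is at scene (413,160), top (207,222.5), i.e. about (0.400, 0.335).

Request:
{"method": "jog_arm", "body": {"plan": [[[-5,-30,0,0.001,-0.007,-0.002],[-5,-40,0,0,0,0],[-6,-40,0,0,0,0],[-6,-40,0,0,0,0],[-6,-40,0,0,0,0],[-5,-40,0,0,0,0],[-5,-30,0,0,0,0],[0,-20,0,0,0,0],[0,0,0,0,0,0],[0,0,0,0,0,0]]]}}

```text
time_s: 32.1
eef_pos: [0.406, 0.3125, 0.2012]
orientation: [0.001, 1.0, -0.007, 0.001]
force: [0.1, -0.2, -0.7]
gripper_width: 0.0914
```

```bash
python3 -c "
from h import *
go(.4,.335,.02)
"
```

```text
t 32.1 pos [0.406  0.3125 0.2012] need mm [ -6.5 -23.  181.2] rot [ 0.0029 -0.0011 -0.0137] w 0.0914 F [ 0.08 -0.2  -0.7 ]
```

Request:
{"method": "jog_arm", "body": {"plan": [[[-6,-22,0,0.003,-0.001,-0.014],[0,0,15,0,0,0],[0,0,30,0,0,0],[0,0,30,0,0,0],[0,0,15,0,0,0],[0,0,0,0,0,0],[0,0,0,0,0,0]]]}}

```text
time_s: 32.8
eef_pos: [0.4046, 0.3261, 0.1102]
orientation: [0.0, 1.0, -0.005, 0.001]
force: [0.3, 0.2, 0.3]
gripper_width: 0.091
```

```bash
python3 -c "
from h import *
go(.4,.335,.02)
"
```

```text
t 32.8 pos [0.4046 0.3261 0.1102] need mm [-4.9 -8.9 90.2] rot [ 0.0007 -0.0015 -0.009 ] w 0.091 F [0.31 0.24 0.34]
```

Request:
{"method": "jog_arm", "body": {"plan": [[[-5,-9,0,0.001,-0.001,-0.009],[0,0,0,0,0,0],[0,0,12,0,0,0],[0,0,15,0,0,0],[0,0,0,0,0,0],[0,0,0,0,0,0]]]}}

```text
time_s: 33.4
eef_pos: [0.4013, 0.3365, 0.0849]
orientation: [-0.002, 1.0, 0.0, 0.003]
force: [-0.2, -0.5, -0.1]
gripper_width: 0.0913
```

```bash
python3 -c "
from h import *
go(.4,.335,.02)
"
```

```text
t 33.4 pos [0.4013 0.3365 0.0849] need mm [-1.7  1.7 64.9] rot [-0.0036 -0.0054  0.0005] w 0.0913 F [-0.21 -0.49 -0.09]
```

Request:
{"method": "jog_arm", "body": {"plan": [[[-2,2,5,-0.004,-0.005,0],[0,0,12,0,0,0],[0,0,12,0,0,0],[0,0,10,0,0,0],[0,0,8,0,0,0],[0,0,0,0,0,0],[0,0,0,0,0,0]]]}}

```text
time_s: 34.1
eef_pos: [0.3993, 0.3343, 0.0338]
orientation: [0.0, 1.0, 0.0, -0.0]
force: [0.8, 0.3, -0.3]
gripper_width: 0.0913
```

```bash
python3 -c "
from h import *
go(.4,.335,.02)
"
```

```text
t 34.1 pos [0.3993 0.3343 0.0338] need mm [ 0.7 -0.7 13.8] rot [0.0008 0.0001 0.0005] w 0.0913 F [ 0.85  0.29 -0.35]
```

Request:
{"method": "jog_arm", "body": {"plan": [[[1,-1,5,0,0,0],[0,0,5,0,0,0],[0,0,3,0,0,0],[0,0,0,0,0,0],[0,0,0,0,0,0]]]}}

```text
time_s: 34.6
eef_pos: [0.4009, 0.3358, 0.0204]
orientation: [-0.0, 1.0, 0.0, 0.001]
force: [0.3, -0.0, -0.6]
gripper_width: 0.0914
```

Request:
{"method": "jog_arm", "body": {"plan": [[[0,0,0,0,0,0],[0,0,0,0,0,0],[0,0,0,0,0,0],[0,0,0,0,0,0],[0,0,0,0,0,0],[0,0,0,0,0,0]]], "gripper": 1, "squeeze": 18}}

```text
time_s: 35.2
eef_pos: [0.4009, 0.3359, 0.0207]
orientation: [-0.0, 1.0, 0.0, 0.001]
force: [0.2, 0.9, -1.9]
gripper_width: 0.07
```

```bash
python3 -c "
from h import *
go(.4553,.0948,.12)
"
```

```text
t 35.2 pos [0.4009 0.3359 0.0207] need mm [ 54.4 241.1 -99.3] rot [-0.0003 -0.0015  0.0006] w 0.07 F [ 0.22  0.91 -1.86]
```

Request:
{"method": "jog_arm", "body": {"plan": [[[0,0,-5,0,0,0],[0,0,-10,0,0,0],[0,0,-25,0,0,0],[0,0,-35,0,0,0],[0,0,-35,0,0,0],[5,20,-10,0,0,0],[8,35,0,0,0,0],[8,35,0,0,0,0],[8,35,0,0,0,0],[8,35,0,0,0,0]]]}}

```text
time_s: 36.2
eef_pos: [0.4382, 0.1742, 0.1526]
orientation: [-0.001, 1.0, 0.004, 0.003]
force: [1.3, 0.6, -4.0]
gripper_width: 0.0697
```

```bash
python3 -c "
from h import *
go(.4553,.0948,.0267)
"
```

```text
t 36.2 pos [0.4382 0.1742 0.1526] need mm [ 15.7  79.8 125.9] rot [-0.0022 -0.0064  0.0071] w 0.0697 F [ 1.27  0.58 -4.02]
```

Request:
{"method": "jog_arm", "body": {"plan": [[[5,28,0,-0.002,-0.006,0.007],[5,22,0,0,0,0],[3,12,0,0,0,0],[0,3,0,0,0,0],[0,0,10,0,0,0],[0,0,20,0,0,0],[0,0,20,0,0,0],[0,0,0,0,0,0],[0,0,0,0,0,0]]]}}

```text
time_s: 37.1
eef_pos: [0.4513, 0.1054, 0.1046]
orientation: [-0.0, 1.0, -0.002, 0.002]
force: [0.2, 0.7, -2.2]
gripper_width: 0.07
```

```bash
python3 -c "
from h import *
go(.4553,.0948,.0267)
"
```

```text
t 37.1 pos [0.4513 0.1054 0.1046] need mm [ 3.7 10.6 77.9] rot [-0.0006 -0.004  -0.003 ] w 0.07 F [ 0.19  0.69 -2.22]
```

Request:
{"method": "jog_arm", "body": {"plan": [[[4,10,0,-0.001,-0.004,-0.003],[0,0,10,0,0,0],[0,0,20,0,0,0],[0,0,20,0,0,0],[0,0,5,0,0,0],[0,0,0,0,0,0],[0,0,0,0,0,0]]]}}

```text
time_s: 37.8
eef_pos: [0.4584, 0.0951, 0.05]
orientation: [-0.0, 1.0, 0.0, 0.003]
force: [-0.7, 0.4, -2.5]
gripper_width: 0.0697
```

```bash
python3 -c "
from h import *
go(.4553,.0948,.0267)
"
```

```text
t 37.8 pos [0.4584 0.0951 0.05  ] need mm [-3.2  0.3 23.3] rot [-0.0001 -0.0059  0.0004] w 0.0697 F [-0.71  0.44 -2.53]
```

Request:
{"method": "jog_arm", "body": {"plan": [[[-3,0,3,0,-0.006,0],[0,0,6,0,0,0],[0,0,6,0,0,0],[0,0,3,0,0,0],[0,0,0,0,0,0],[0,0,0,0,0,0]]]}}

```text
time_s: 38.4
eef_pos: [0.4563, 0.0953, 0.0322]
orientation: [-0.0, 1.0, 0.0, 0.001]
force: [-0.1, 0.1, -3.1]
gripper_width: 0.0698
```

```bash
python3 -c "
from h import *
go(.4553,.0948,.0267)
"
```

```text
t 38.4 pos [0.4563 0.0953 0.0322] need mm [-1.   0.5  5.5] rot [-0.0004 -0.0025  0.0005] w 0.0698 F [-0.12  0.09 -3.14]
```

Request:
{"method": "jog_arm", "body": {"plan": [[[-1,0.5,2,0,-0.002,0],[0,0,1.5,0,0,0],[0,0,1,0,0,0],[0,0,1,0,0,0],[0,0,1,0,0,0],[0,0,0.5,0,0,0],[0,0,0,0,0,0]]]}}

```text
time_s: 39.1
eef_pos: [0.4557, 0.0948, 0.0263]
orientation: [-0.0, 1.0, 0.0, 0.001]
force: [0.5, 0.2, -3.0]
gripper_width: 0.0698
```

```bash
python3 -c "
from h import *
go(.4553,.0948,.0267)
"
```

```text
t 39.1 pos [0.4557 0.0948 0.0263] need mm [-0.4 -0.  -0.4] rot [-0.0005 -0.0024  0.0007] w 0.0698 F [ 0.52  0.18 -3.01]
```

Request:
{"method": "jog_arm", "body": {"plan": [[[0,0,1,0,-0.002,0],[0,0,1,0,0,0],[0,0,1,0,0,0],[0,0,0,0,0,0]]]}}

```text
time_s: 39.5
eef_pos: [0.4562, 0.0948, 0.0253]
orientation: [-0.0, 1.0, 0.001, 0.001]
force: [-0.1, -0.3, -3.1]
gripper_width: 0.0697
```

```bash
python3 -c "
from h import *
go(.4553,.0948,.0267)
"
```

```text
t 39.5 pos [0.4562 0.0948 0.0253] need mm [-0.9 -0.  -1.4] rot [-0.0005 -0.0027  0.001 ] w 0.0697 F [-0.13 -0.25 -3.14]
```

Request:
{"method": "jog_arm", "body": {"plan": [[[-0.5,0,1,0,-0.002,0],[0,0,1,0,0,0],[0,0,0,0,0,0]]]}}

```text
time_s: 39.8
eef_pos: [0.4565, 0.0948, 0.0245]
orientation: [-0.0, 1.0, 0.001, 0.001]
force: [-0.1, 1.1, -3.1]
gripper_width: 0.0696
```

```bash
python3 -c "
from h import *
go(.4553,.0948,.0267)
"
```

```text
t 39.8 pos [0.4565 0.0948 0.0245] need mm [-1.2 -0.  -2.2] rot [-0.0006 -0.0028  0.0012] w 0.0696 F [-0.11  1.11 -3.1 ]
```

Request:
{"method": "jog_arm", "body": {"plan": [[[0,0,0,0,0,0],[0,0,0,0,0,0],[0,0,0,0,0,0],[0,0,0,0,0,0],[0,0,0,0,0,0],[0,0,0,0,0,0]]], "gripper": 0}}

```text
time_s: 40.4
eef_pos: [0.4568, 0.0948, 0.0241]
orientation: [-0.0, 1.0, 0.001, 0.001]
force: [0.5, -0.4, 0.5]
gripper_width: 0.0918
```

Request:
{"method": "jog_arm", "body": {"plan": [[[0,0,-10,0,0,0],[0,0,-20,0,0,0],[0,0,-30,0,0,0],[0,0,-40,0,0,0],[0,0,-40,0,0,0],[0,-20,-40,0,0,0],[-20,-40,-20,0,0,0],[-20,-40,0,0,0,0],[0,-40,0,0,0,0],[0,-20,0,0,0,0]]]}}

```text
time_s: 41.4
eef_pos: [0.4139, 0.2578, 0.2408]
orientation: [-0.002, 1.0, -0.002, 0.004]
force: [0.1, -0.2, -0.4]
gripper_width: 0.0914
```

Run:
```python
from h import *
a=snap('scene');b=snap('top')
go(.4,.34,.2)
f=lambda i:cv2.resize(i,(400,400))
cv2.imwrite('pics/c10.png',np.hstack([cv2.resize(a['frame'][190:370,210:480],(600,400)),cv2.resize(b['frame'][120:230,190:370],(655,400))])[:,:,::-1][:, :, :] if 0 else np.vstack([cv2.resize(a['frame'][180:370,200:485],(450,300)),cv2.resize(b['frame'][120:240,190:370],(450,300))])[:,:,::-1])
C={'green':(.5998,.3205,.014),'red':(.6353,.1136,.021),'yellow':(.4597,-.0909,.028),'blue':(.4553,.0948,.035)}
for k,(x,y,r) in C.items():
  print(k,[ (n,proj(s,[x,y,.014]).round(1),'top',proj(s,[x,y,.06]).round(1)) for n,s in(('sc',a),('top',b))])
```

```text
t 41.5 pos [0.414  0.2575 0.2403] need mm [-14.5 -82.3  40.5] rot [-0.0035 -0.0064 -0.0032] w 0.0909 F [ 0.49 -0.25  0.19]
green [('sc', array([456.3, 222.1]), 'top', array([459.8, 210.5])), ('top', array([215.1, 163.2]), 'top', array([212.3, 159.8]))]
red [('sc', array([398.1, 270. ]), 'top', array([400., 259.])), ('top', array([277.6, 151.2]), 'top', array([276.5, 147.4]))]
yellow [('sc', array([284.3, 255.8]), 'top', array([282.9, 244.6])), ('top', array([341.5, 202.4]), 'top', array([342.2, 200. ]))]
blue [('sc', array([348.6, 221.6]), 'top', array([349., 210.])), ('top', array([283.9, 205. ]), 'top', array([283. , 202.7]))]
```

View pics/c10.png

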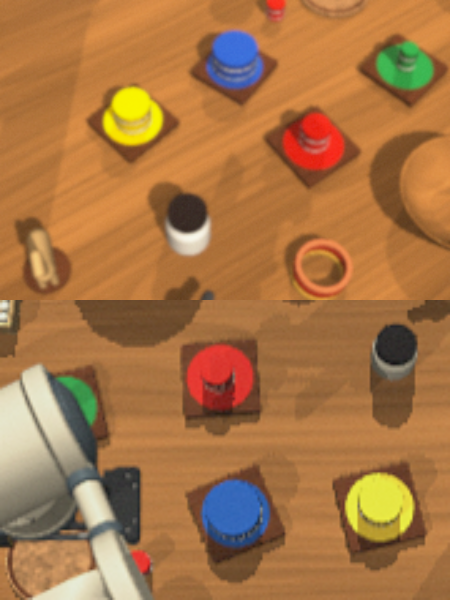

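All four stand on their plinths. Giraffe (45,260) and jar (188,225) are upright. One closer look at blue and green before handing in.

Run:
```python
from h import *
a=snap('scene');b=snap('top')
f=lambda i:cv2.resize(i,(400,400),interpolation=cv2.INTER_CUBIC)
cv2.imwrite('pics/c11.png',np.hstack([f(a['frame'][190:240,325:375]),f(b['frame'][180:230,260:310])])[:,:,::-1])
for n,s,x,y in(('sc',a,325,190),('top',b,260,180)):
  for r,z in((.035,.06),(.035,.014),(.044,.014)):
    P=np.array([proj(s,[.4553+r*np.cos(t),.0948+r*np.sin(t),z]) for t in np.arange(0,6.28,.1)]);print(n,r,z,((P.min(0)-[x,y])*8).round(),((P.max(0)-[x,y])*8).round())
```

```text
sc 0.035 0.06 [77. 72.] [307. 251.]
sc 0.035 0.014 [ 77. 165.] [301. 343.]
sc 0.044 0.014 [ 48. 143.] [330. 366.]
top 0.035 0.06 [95. 94.] [273. 270.]
top 0.035 0.014 [105. 115.] [278. 286.]
top 0.044 0.014 [83. 93.] [301. 308.]
```

View pics/c11.png

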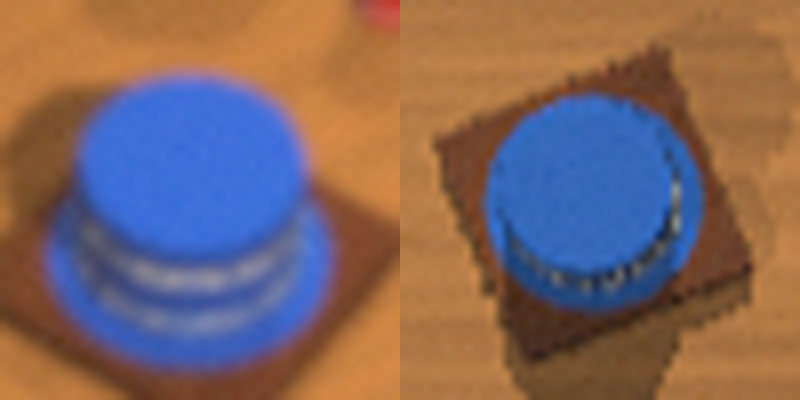

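Blue's top edges (scene x 77–305, y 72–255; top view x ~95–270, y ~95–272) match the centred prediction within about 1 mm. Handing in.

```bash
python3 -c "
from bench import *
print(finish_job(), read_state()['time_s'])"
```

```text
the job is handed in; nothing more can be done
the job is handed in; nothing more can be done
```

I took the tower apart from the top down and set the green, red, yellow and blue boxes on the plinths of their own colours. The job is handed in at about 42 s of arm time; no verdict was reported.

- **Final pictures:** all four boxes stand upright near the middle of their plinths. The giraffe and the jar look upright where they were, and the gripper is open and clear of everything.
- **Centring:** Blue was checked closely in both views and matches a centred box to about 1–2 mm. The others were checked by eye, plus one rough scene-view fix on green of about 4 mm off centre, against the 12 mm limit.
- **Disagreements:** the two cameras differed by about 3–4 mm on the green box's position in the tower. A coarse crop suggested blue was about 4 mm off, which the close-up did not bear out. When I set blue down, the wrist force still showed the box's full weight (about 3 N), so contact was not confirmed before I opened the gripper. The pictures show it standing properly.

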